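# Strip the terminal stud and park the isolating link

## Robot

A 6-joint arm with a two-finger parallel gripper is mounted at the origin on the work surface. World frame = base frame: x ahead of the robot, y to its left, z up, the work surface at z = 0. Lengths are in m, angles in rad, forces in N, time in s.
With the tool pointing down it reaches from about 0.275 to 0.775 m from the base axis. Payload 14.6 kg.
Tool frame: the origin (TCP) lies between the finger pads; the fingertips stand 22 mm ahead of it and the grasp point (between the pads) lies 3 mm ahead of it; z points along the fingers, y is the direction in which the jaws open and shut (so a half turn about z gives the same grasp; the last joint's range is limited). The gripper opens to 85 mm and grips with 20 to 120 N. Pads are 22 mm wide; open, the fingers measure 114 mm over their backs; the gripper's body (76 mm by 85 mm) begins 54 mm behind the grasp point. The pads swing forward as they close: fully open they stand 13 mm farther back than shut.
Start: joints at [-1.256, 0.263, -0.048, 1.259, 0, 1.415], TCP at [0.238, -0.468, 0.233] pointing down, gripper open.
Joint ranges: [-2.65, 2.65], [-0.89, 1.7], [-1.18, 1.37], [-2.13, 2.11], [-1.35, 1.29], [-3.14, 3.14]. Speed limits (rad/s): [1.89, 1.89, 2.57, 2.79, 3.14, 3.14].

## Interface

Orientations are given as a unit quaternion [x, y, z, w].
In Python, from bench import read_state, get_image, calibration, workorder gives the robot as it stands. The module is installed in compiled form; this text tells all that it offers.
- The arm moves only by the tool arm_command, never from a script. Its argument "moves" is a list of rows, each an object with "xyz": the shift along the tool's x, y, z in units of 40 mm (1.0 is 40 mm), a list of three; "spin": the turn about the tool's z in units of 6 degrees (1.0 is 6 degrees); "hand": the closure, from 0 (fully open) to 1 (shut). A call has 1 to 12 rows; each row is the pose to reach, as a shift and turn from the pose commanded when the call began, along the tool's axes at that moment; what a row does not reach only later rows make up. A row lasts 1/10 s, in which the tool goes at most 50 mm and 8.59 degrees, less where a joint would pass 70% of its speed; a pose out of reach is approached as far as the arm can. A call with a gripper value outside its range is refused whole. The fingers move at their own pace and stop on an object; "squeeze" is the grip in N (left out, the last holds). Time passes only in rows, so rows that repeat a pose let the fingers close. It gives the time, the measured TCP pose, the force and the opening at its end, in the units of the state.
- read_state(): the state, without advancing time (a new reading comes with each control period).
- get_image(name): name is "scene" or "side" or "wrist"; returns (picture, depth): 384x512x3 uint8, red, green, blue; 384x512 float32, m along the optical axis (not along the pixel's ray), 0 where there is no reading.
- calibration(name): a dict with "vfov" (degrees; the focal length in pixels is half the picture's height over the tangent of half this angle, whatever the lens; pixels are square), "cx", "cy" (the principal point, pixels), "rvec" (rotation vector, rad) and "tvec" (3), from world to camera coordinates, as OpenCV has them. Camera axes: x right, y down, z forward; pixel columns grow to the right and rows downward; lengths in m; the calibration is good to about 2 mm. A picture is of the moment at which its call begins: read the wrist's pose just before it. calibration takes no time and is no camera call; for the wrist camera it gives the pose at the moment of the call.
- workorder.hand_in(): hands the job in, once; it reports no verdict.
The state is a dict: "clock": time; "joint_pos": joint angles; "joint_vel": joint speeds; "effort": joint torques, N m; "tool_pos": TCP position; "ee_rot": TCP orientation; "ft_force": force on the tool from outside, world axes, zero at the start; "wrist_torque": the same for the moment, N m; "grip_width": opening from 0.0 (shut) to 1.0 (fully open).
Only numpy, scipy, OpenCV 4.12 (cv2) and the standard library are available. Lean on these libraries where they do the work, as an engineer would, in place of code of your own. Each camera call takes 0.05 s, during which the arm holds its last target.

## Task

Open the isolating link on the black terminal block: lift the wing nut, which is already unscrewed and sits loose, off the stud and put it in the empty hardware tray, and only then take off the white shoulder washer and put it in the tray too. Then slide the copper link along its channel, away from the stud, without lifting it out, until it drops flat into the shallow pocket at the other end. Leave everything else where it is.

Things in the scene. Friction and masses are not known exactly. Their poses are not given: they have to be found in the camera images.
- block: black block fixed to the bench, 196 (x) x 64 (y); origin: centre of underside. A 44 wide channel runs along x between rails with tops at z=36. Channel floor: deck at z=30 for x=-98 to -16 (open at the -x end); pocket at z=24 (6 deep) for x=-16 to 90, ended by a wall up to z=36. A smooth upright steel stud, 8 dia, stands at x=-61, tip at z=68
- stud_base (a point): point on the stud's axis at deck level, 30 above the bench; axes as the block's
- pocket (a point): centre of the pocket's floor, 24 above the bench; axes as the block's
- nut: loose steel wing nut, top of the stack on the stud: square hub 20 x 20 x 14 high with a 10 hole; two wings 8 thick along its x out to x=+-25, from 8 to 28 above its underside. Origin: centre of the hub's underside (50 above the bench at the start). The hub can be gripped across its y (20 wide). Lifts straight off; 50 g
- washer: white plastic shoulder washer under the nut: flange 40 dia x 12 thick above a shoulder 22 dia x 6 high, 10 hole. Origin: centre of the shoulder's underside; flange 6 to 18 above it. At the start the flange lies on the link (38 to 50 above the bench) and the shoulder sits in the link's opening, locking it. Lifts straight off; 30 g
- link: copper bar 100 (x) x 40 (y) x 8, 0.28 kg, loose on the deck along the block's x; origin: centre of underside. A 26 square opening at x=-25 surrounds the stud; a 12 wide slot leads from it out of the -x end. Tab x=42 to 50, 30 wide, z=8 to 30. Parks 73 towards the block's +x, 3 play each way; front dips first, tail drops last; takes 1 to 4 N to slide
- tab (a point): middle of the link's upright tab, 19 above the link's underside and 46 ahead of its origin; axes as the link's
- tray: empty open grey plastic hardware tray fixed to the bench, 130 (x) x 110 (y) x 24 high, walls and floor 3 thick; origin at the centre of its underside. It lies left or right of the block; a divided bin full of connectors lies on the other side.
- stock_bin: grey bin full of small connectors, 130 x 110 x 40 plus heap to about 45, fixed; origin at the centre of its underside; not to be used
- terminal_block: green two-way screw terminal, 30 x 16 x 22 mm, a loose bystander
- connector_shell: blue open plug shell, 34 x 28 x 26 mm, a loose bystander
- spade_terminal: red-sleeved spade terminal, 59 x 20 x 16 mm, a loose bystander
- terminal_strip: comb-like steel strip of stamped terminals, 100 x 33 x 4 mm, a loose bystander
- screwdriver: screwdriver, lying, 170 long and 30 wide mm, a loose bystander
- contact_jar: small closed grey jar, 44 dia x 50 mm, a loose bystander
There are look-alikes about, which are no part of the job. Leave any yellow look-alike of the washer alone. Leave any green look-alike of the nut alone.

How it is judged:
By the outcome, as a careful person would: the job done as asked, in the order asked, and still so for the second after the job is handed in, with the robot touching nothing.
It also fails if it takes over 62 s, if anything falls off the work surface, if the arm or the gripper's body presses on something with over 40 N, if the wrist force passes 120 N, or if a joint passes its speed limit or range.

## Working session

There is one attempt and no reset: what is moved stays moved. The work goes in short steps, Python scripts to look and compute and a tool call to move; the robot and the scene stay as the last step left them, time stands still between calls to the robot, and variables do not carry over. Pictures are saved under pics/ and viewed, and the job is handed in when it is done.

Besides the shell and the picture viewer there is one more tool, called after "Call:" as a command line: name --argument value ..., lists and objects as JSON in quotes. arm_command: Moves the arm, as the interface text tells. Its arguments: {"type":"object","properties":{"moves":{"type":"array","items":{"type":"object","properties":{"xyz":{"type":"array","items":{"type":"number"}},"spin":{"type":"number"},"hand":{"type":"number"}}}},"squeeze":{"type":"number"}},"required":["moves"]}

```bash
mkdir -p pics; cat > h.py <<'E'
import numpy as np, cv2
from bench import read_state, get_image, calibration, workorder
def K(c):
    f=192/np.tan(np.radians(c['vfov'])/2); return f
def pose(c):
    R,_=cv2.Rodrigues(np.array(c['rvec'],float)); return R,np.array(c['tvec'],float).reshape(3)
def ray(c,u,v,z):
    R,t=pose(c); f=K(c); d=R.T@np.array([(u-c['cx'])/f,(v-c['cy'])/f,1]); o=-R.T@t
    return o+d*(z-o[2])/d[2]
def cloud(c,D):
    R,t=pose(c); f=K(c); v,u=np.mgrid[0:384,0:512]
    P=np.stack([(u-c['cx'])/f*D,(v-c['cy'])/f*D,D],-1)
    return (P-t)@R
def proj(c,p):
    R,t=pose(c); q=R@np.array(p)+t; f=K(c); return q[0]/q[2]*f+c['cx'],q[1]/q[2]*f+c['cy']
def snap(name,fn):
    c=calibration(name); im,d=get_image(name); np.savez(''+fn+'.npz',im=im,d=d,c=np.array(c,dtype=object))
    cv2.imwrite('pics/'+fn+'.png',im[:,:,::-1]); return c,im,d
def load(fn):
    z=np.load(''+fn+'.npz',allow_pickle=True); return z['c'].item(),z['im'],z['d']
E
python3 - <<'E'
from h import *
for n in ['scene','side','wrist']:
    c,im,d=snap(n,n+'0'); print(n,c,(d>0).mean())
s=read_state(); print(s)
E
```

```text
scene {'vfov': 53.81620561094513, 'cx': 259.919756445848, 'cy': 193.75948859776784, 'rvec': array([ 1.87223951,  1.43121464, -0.68741188]), 'tvec': array([-0.16941076, -0.31416554,  1.1961857 ])} 0.99627685546875
side {'vfov': 42.84221910880981, 'cx': 258.76053031084535, 'cy': 193.44634820172237, 'rvec': array([ 0.23913773, -2.61456142,  1.5810792 ]), 'tvec': array([0.58711529, 0.12588087, 0.8820753 ])} 0.9960174560546875
wrist {'vfov': 65.31158055440216, 'cx': 261.0056005680856, 'cy': 191.0728475034081, 'rvec': array([-2.45149383,  1.50584942,  0.22996846]), 'tvec': array([-0.52389487, -0.03825878,  0.37997546])} 0.9959157307942709
{'clock': 0.15, 'joint_pos': array([-1.25628691e+00,  2.63417570e-01, -4.87295984e-02,  1.25940818e+00,
       -3.41823190e-06,  1.41548642e+00]), 'joint_vel': array([ 4.08323178e-04, -2.73618264e-03,  3.87327457e-04, -1.18959279e-03,
       -9.31139888e-05,  8.94235396e-04]), 'effort': array([ 3.15521051e-03, -6.37824726e+01,  3.84648550e+01,  1.06130374e-02,
       -1.11246334e-05, -1.17651518e-05]), 'tool_pos': array([ 0.23761274, -0.46794374,  0.23245582]), 'ee_rot': array([ 9.72535301e-01,  2.32755118e-01, -3.18807408e-05, -3.78172733e-04]), 'ft_force': array([0.45840673, 0.66493467, 0.64188018]), 'wrist_torque': array([ 6.40791243e-05, -1.58797718e-02, -3.49645706e-03]), 'grip_width': 1.0000504572397126}
```

View pics/scene0.png

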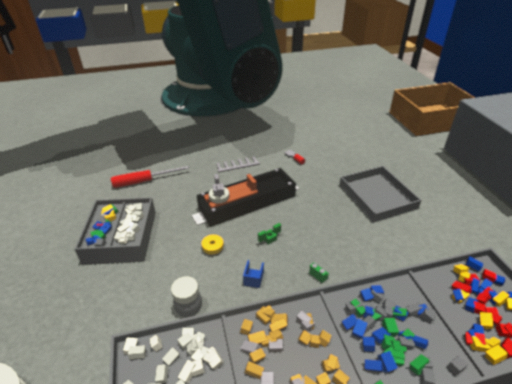

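View pics/side0.png

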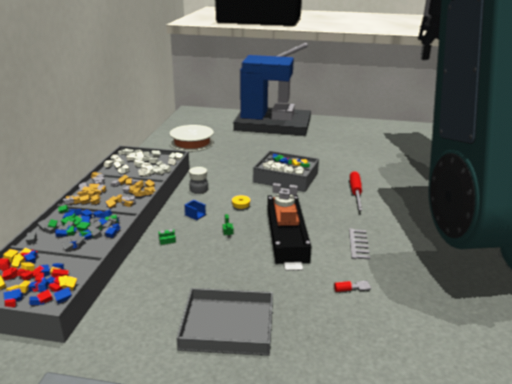

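View pics/wrist0.png

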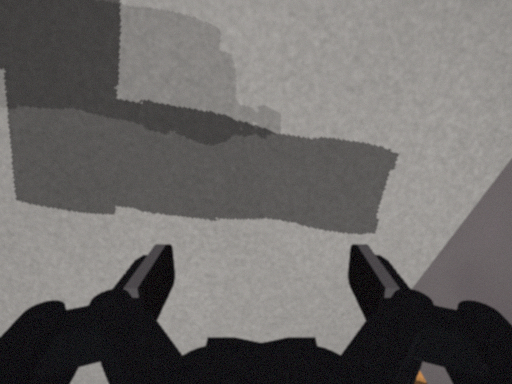

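The scene view shows the stack (bright nut and white washer) at about (218,190), the block running to (297,183), the empty tray at (380,192) and the stock bin at (118,230). The yellow and green look-alikes are at (212,243) and (270,234). Next I measure.

```bash
python3 - <<'E'
from h import *
for n,boxes in [('scene0',dict(block=(190,165,302,225),tray=(335,160,425,225))),('side0',dict(block=(262,178,315,268),tray=(170,282,282,360)))]:
    c,im,d=load(n); P=cloud(c,d)
    hsv=cv2.cvtColor(im,cv2.COLOR_RGB2HSV)
    for k,(a,b,e,f) in boxes.items():
        Q=P[b:f,a:e].reshape(-1,3); H=hsv[b:f,a:e].reshape(-1,3)
        z=Q[:,2]
        print(n,k,np.histogram(z,bins=np.arange(-.005,.09,.005))[0])
        m={'block':(z>.031)&(z<.041)&(H[:,2]<70),'tray':(z>.017)&(z<.03)}[k]
        r=cv2.minAreaRect((Q[m][:,:2]*1000).astype(np.float32)); print(r,m.sum())
        if k=='block':
            o=(H[:,0]<15)&(H[:,1]>120)&(H[:,2]>60)&(z>.033)
            lo=o&(z<.043); hi=o&(z>.048)
            print('link top',cv2.minAreaRect((Q[lo][:,:2]*1000).astype(np.float32)),lo.sum(),'tab',np.median(Q[hi],0),Q[hi].max(0),hi.sum())
            t=(z>.052)&(H[:,1]<80)
            print('nut',np.median(Q[t],0),cv2.minAreaRect((Q[t][:,:2]*1000).astype(np.float32)),t.sum(), Q[t].max(0))
    big=cv2.resize(im[140:280,180:320] if n=='scene0' else im[170:280,240:340],None,fx=5,fy=5,interpolation=cv2.INTER_CUBIC)
    cv2.imwrite('pics/%s_z.png'%n,cv2.resize(big,(700,600) if 0 else None,fx=min(1,600/big.shape[0]),fy=min(1,600/big.shape[0]))[:,:,::-1])
E
```

```text
scene0 block [2383 1196  179  191  176  477  333  482  821   58  133   47   59   76
   20   19   46    0]
((543.5986328125, 1.776397705078125), (63.59574890136719, 194.25326538085938), 12.908085823059082) 531
link top ((547.0892944335938, -24.774459838867188), (48.91047668457031, 116.9227523803711), 15.710977554321289) 454 tab [0.54618764 0.01175721 0.05828919] [1.13087911 0.01832071 0.51427435] 69
nut [ 0.56465587 -0.05883475  0.06650347] ((820.803466796875, -90.60015869140625), (67.08226013183594, 619.711181640625), 78.03166198730469) 197 [1.13087911 0.00646698 0.51427435]
scene0 tray [2525 2043  282  278  321  369    3    0    0    0    0    0    0    0
    0    0    0    0]
((596.973388671875, 271.9190673828125), (132.4758758544922, 112.04325103759766), 6.377526760101318) 557
side0 block [1635  215  198  195  231  562  213  778  156   80  130   64   90   73
   39   52    8    0]
((544.7757568359375, -37.59657287597656), (81.1968002319336, 285.6875), 6.526429176330566) 547
link top ((544.1305541992188, -17.212326049804688), (43.28551483154297, 77.65592193603516), 13.07695484161377) 219 tab [0.53818022 0.0161923  0.05391895] [0.55348375 0.81381884 0.51328475] 97
nut [ 0.55336392 -0.05213243  0.06376362] ((497.15606689453125, 372.3789978027344), (48.40135192871094, 884.4556274414062), 7.7694411277771) 259 [0.5799369  0.81381884 0.51328475]
side0 tray [3973 2708  486  496  522  511    0    0    0    0    0    0    0    0
    0    0    0    0]
((595.9799194335938, 274.4266052246094), (130.04188537597656, 112.55712890625), 6.546487808227539) 836
```

View pics/scene0_z.png

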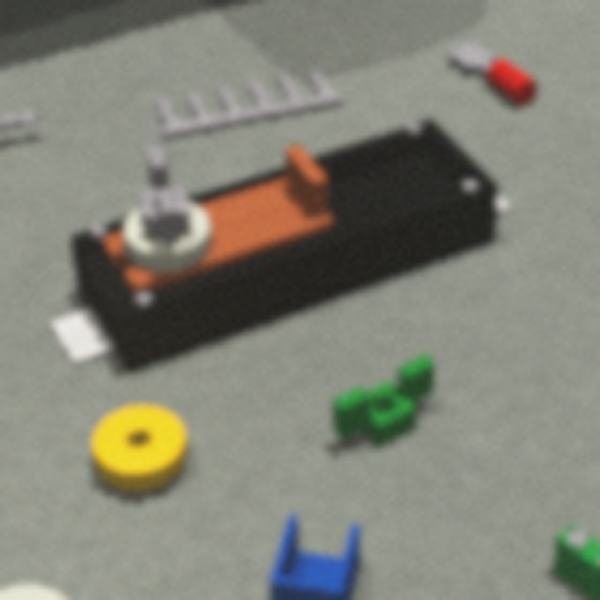

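View pics/side0_z.png

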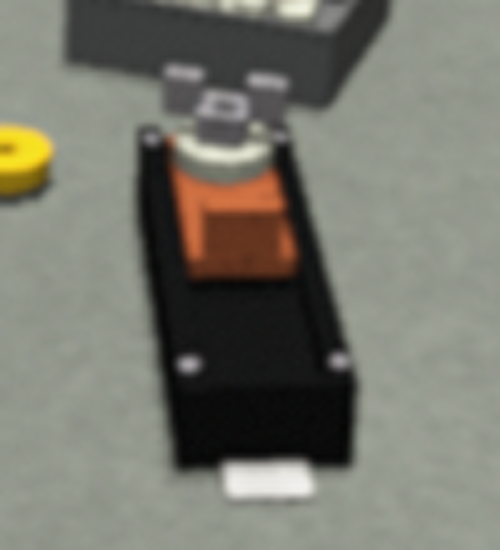

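```bash
cat >> h.py <<'E'
from scipy.spatial.transform import Rotation as Rr
def go(target,yawx=None,s=None):
    """target world xyz -> move units along tool axes; yawx: wanted heading (deg) of tool x"""
    s=s or read_state(); R=Rr.from_quat(s['ee_rot']).as_matrix()
    u=R.T@(np.array(target)-s['tool_pos'])/.04
    y0=np.degrees(np.arctan2(R[1,0],R[0,0])); sp=None
    if yawx is not None: sp=((y0-yawx+180)%360-180)/6
    print('at',s['tool_pos'].round(4),'yaw',y0.round(2),'units',u.round(3),'spin',sp,'f',s['ft_force'].round(1),'w',round(s['grip_width'],3),'t',round(s['clock'],2))
E
python3 - <<'E'
from h import *
c=calibration('wrist');R,t=pose(c);o=-R.T@t
s=read_state();T=Rr.from_quat(s['ee_rot']).as_matrix()
print('cam in tool mm',T.T@(o-s['tool_pos'])*1000,'axes',(T.T@R.T).round(3))
go([.557,-.058,.23],12.9)
E
```

```text
cam in tool mm [  75.58573882   -0.42599281 -141.12458685] axes [[-0.001 -0.955 -0.296]
 [ 1.    -0.001 -0.001]
 [ 0.    -0.296  0.955]]
at [ 0.2376 -0.4679  0.2325] yaw 26.92 units [11.759 -5.523  0.067] spin 2.3364437557255684 f [0.5 0.7 0.6] w 1.0 t 0.15
```

Call:
arm_command --moves '[{"xyz":[1,-0.5,0.1],"spin":0.3,"hand":0},{"xyz":[2,-1,0.2],"spin":0.6,"hand":0},{"xyz":[3,-1.4,0.3],"spin":0.9,"hand":0},{"xyz":[4,-1.9,0.4],"spin":1.2,"hand":0},{"xyz":[5,-2.4,0.5],"spin":1.5,"hand":0},{"xyz":[6,-2.8,0.6],"spin":1.8,"hand":0},{"xyz":[7,-3.3,0.7],"spin":2.1,"hand":0},{"xyz":[8,-3.8,0.8],"spin":2.3,"hand":0},{"xyz":[9,-4.3,0.9],"spin":2.3,"hand":0},{"xyz":[10,-4.7,1],"spin":2.3,"hand":0},{"xyz":[11,-5.2,1],"spin":2.3,"hand":0},{"xyz":[11.76,-5.52,1],"spin":2.3,"hand":0}]' --squeeze 40

```text
clock: 1.35
tool_pos: [0.5581, -0.0559, 0.1924]
ee_rot: [0.993, 0.115, -0.0, -0.0]
ft_force: [0.2, -1.1, -0.0]
grip_width: 0.996
```

```bash
python3 - <<'E'
from h import *
go([.557,-.058,.19],12.9)
E
```

```text
at [ 0.5581 -0.0559  0.1924] yaw 13.19 units [-0.038  0.045  0.061] spin 0.048170066952271405 f [ 0.2 -1.1 -0. ] w 0.996 t 1.35
```

Call:
arm_command --moves '[{"xyz":[0,0,0],"spin":0,"hand":0},{"xyz":[0,0,0],"spin":0,"hand":0}]'

```text
clock: 1.55
tool_pos: [0.5571, -0.0579, 0.1923]
ee_rot: [0.993, 0.115, -0.0, -0.0]
ft_force: [-0.1, -0.3, 0.6]
grip_width: 0.999
```

```bash
python3 - <<'E'
from h import *
go([.557,-.058,.19],12.9)
snap('wrist','w1')
E
```

```text
at [ 0.5571 -0.0579  0.1923] yaw 13.2 units [-0.004  0.003  0.059] spin 0.049874171364497975 f [-0.1 -0.3  0.6] w 0.999 t 1.55
```

View pics/w1.png

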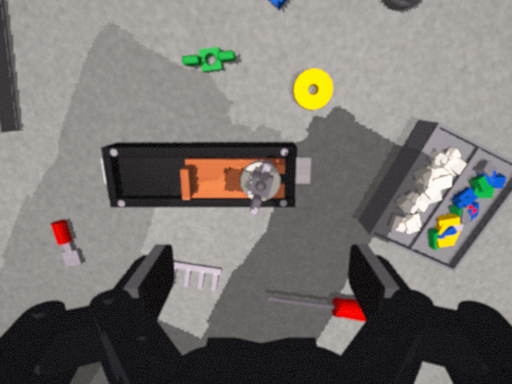

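```bash
python3 - <<'E'
from h import *
c,im,d=load('w1'); P=cloud(c,d)
a,b,e,f=95,135,315,225
cv2.imwrite('pics/w1z.png',cv2.resize(im[b:f,220:310],None,fx=6.5,fy=6.5,interpolation=cv2.INTER_NEAREST)[:,:,::-1])
H=cv2.cvtColor(im,cv2.COLOR_RGB2HSV)
Z=P[...,2]; box=np.zeros(Z.shape,bool); box[b:f,a:e]=1
mr=lambda m:cv2.minAreaRect((P[m][:,:2]*1000).astype(np.float32))
print('block',mr(box&(Z>.03)&(Z<.04)&(H[...,2]<70)))
w=box&(Z>.072)&(Z<.085); print('wingtops',mr(w),w.sum(),P[w].mean(0))
n,l,st,ce=cv2.connectedComponentsWithStats(w.astype(np.uint8))
for i in range(1,n):print(st[i],P[l==i].mean(0).round(4))
w=box&(Z>.046)&(Z<.053)&(H[...,1]<60); print('washer',mr(w),cv2.minEnclosingCircle((P[w][:,:2]*1000).astype(np.float32)))
o=box&(H[...,0]<15)&(H[...,1]>120)&(H[...,2]>60)
t=o&(Z>.055)&(Z<.065);print('tabtop',mr(t),t.sum())
for q in ([.557,-.058,.078],[.557,-.058,.05]):print(proj(c,q))
E
```

```text
block ((540.4766845703125, 2.5136642456054688), (63.00930404663086, 195.4739532470703), 13.211523056030273)
wingtops ((554.1879272460938, -57.53877639770508), (7.979793071746826, 49.478981018066406), 87.64317321777344) 316 [ 0.5551614  -0.05736295  0.07752786]
[260 162  12  19 162] [ 0.5716 -0.058   0.0776]
[250 197  12  19 154] [ 0.5379 -0.0567  0.0775]
washer ((554.1309204101562, -57.04130554199219), (37.29758071899414, 38.46144104003906), 2.4113998413085938) ((553.543701171875, -57.377647399902344), 19.99295425415039)
tabtop ((537.915771484375, 11.822412490844727), (29.722166061401367, 8.242328643798828), 13.573663711547852) 290
(np.float64(261.81239499230435), np.float64(186.97227026855887))
(np.float64(261.75559786306985), np.float64(178.83630109958705))
```

View pics/w1z.png

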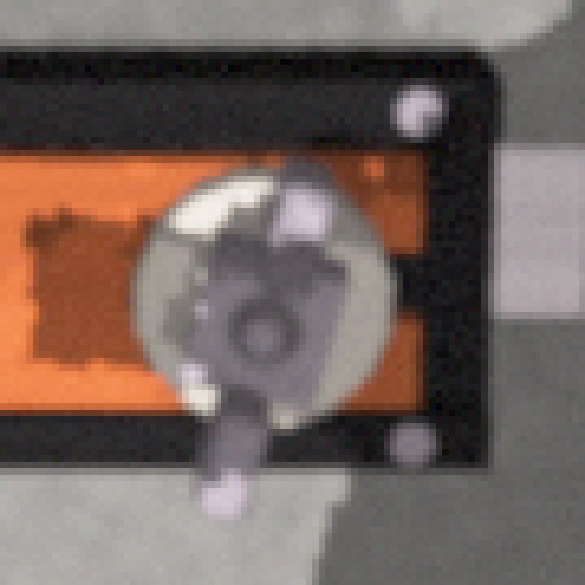

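```bash
python3 - <<'E'
from h import *
go([.5542,-.0573,.075],-2.2)
E
```

```text
at [ 0.5567 -0.0585  0.1925] yaw 13.13 units [-0.053 -0.043  2.938] spin 2.5551259023033928 f [ 0.  -0.9 -0.8] w 1.003 t 1.6
```

Call:
arm_command --moves '[{"xyz":[-0.06,-0.04,0.5],"spin":0.9,"hand":0.4},{"xyz":[-0.06,-0.04,1.0],"spin":1.8,"hand":0.4},{"xyz":[-0.06,-0.04,1.5],"spin":2.55,"hand":0.4},{"xyz":[-0.06,-0.04,2.0],"spin":2.55,"hand":0.4},{"xyz":[-0.06,-0.04,2.3],"spin":2.55,"hand":0.4},{"xyz":[-0.06,-0.04,2.6],"spin":2.55,"hand":0.4},{"xyz":[-0.06,-0.04,2.8],"spin":2.55,"hand":0.4},{"xyz":[-0.06,-0.04,2.92],"spin":2.55,"hand":0.4},{"xyz":[-0.06,-0.04,2.92],"spin":2.55,"hand":0.4},{"xyz":[-0.06,-0.04,2.92],"spin":2.55,"hand":0.4}]' --squeeze 25

```text
clock: 2.6
tool_pos: [0.5547, -0.0573, 0.0764]
ee_rot: [1.0, -0.019, 0.0, 0.0]
ft_force: [0.6, 0.7, -0.4]
grip_width: 0.603
```

```bash
python3 - <<'E'
from h import *
go([.5542,-.0573,.075],-2.2)
c,im,d=snap('wrist','w2'); go([.5542,-.0573,.075],-2.2)
E
```

```text
at [ 0.5547 -0.0573  0.0764] yaw -2.17 units [-0.012  0.     0.034] spin 0.004185834281448327 f [ 0.6  0.7 -0.4] w 0.603 t 2.6
at [ 0.5547 -0.0573  0.0765] yaw -2.18 units [-0.014  0.     0.036] spin 0.004032614564593473 f [ 0.1 -0.1  1.4] w 0.603 t 2.65
```

View pics/w2.png

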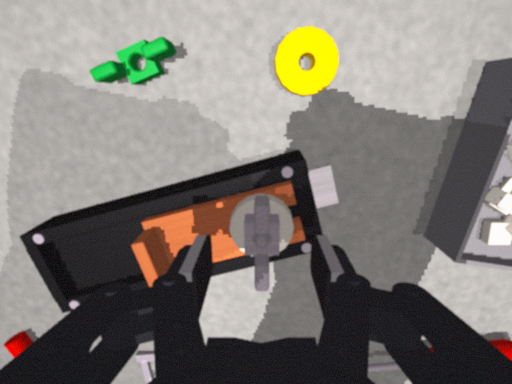

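The wings run straight up and down at u≈262, midway between the pads (207 and 317). Next I close the gripper.

Call:
arm_command --moves '[{"xyz":[0,0,0.03],"spin":0,"hand":0.6},{"xyz":[0,0,0.03],"spin":0,"hand":0.7},{"xyz":[0,0,0.03],"spin":0,"hand":0.85},{"xyz":[0,0,0.03],"spin":0,"hand":1},{"xyz":[0,0,0.03],"spin":0,"hand":1},{"xyz":[0,0,0.03],"spin":0,"hand":1},{"xyz":[0,0,0.03],"spin":0,"hand":1}]' --squeeze 25

```text
clock: 3.35
tool_pos: [0.5545, -0.0573, 0.0748]
ee_rot: [1.0, -0.019, 0.0, 0.0]
ft_force: [-0.1, -1.0, 2.2]
grip_width: 0.052
```

```bash
python3 - <<'E'
from h import *
c,im,d=snap('wrist','w3'); go([.5542,-.0573,.075],-2.2)
snap('side','s3')
i=cv2.imread('pics/s3.png')[150:280,230:350]; cv2.imwrite('pics/s3z.png',cv2.resize(i,None,fx=4.5,fy=4.5,interpolation=cv2.INTER_CUBIC))
E
```

```text
at [ 0.5545 -0.0573  0.0749] yaw -2.18 units [-0.008  0.    -0.004] spin 0.0032609203544543184 f [-0.1 -0.1  1.1] w 0.054 t 3.4
```

View pics/w3.png

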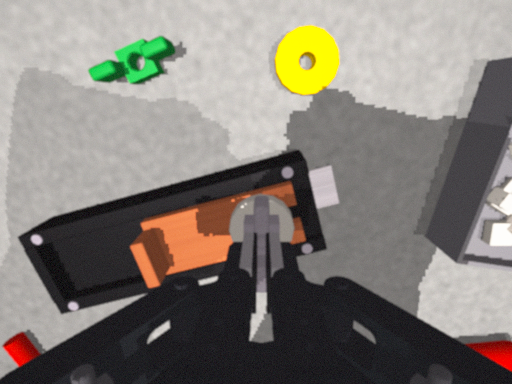

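View pics/s3z.png

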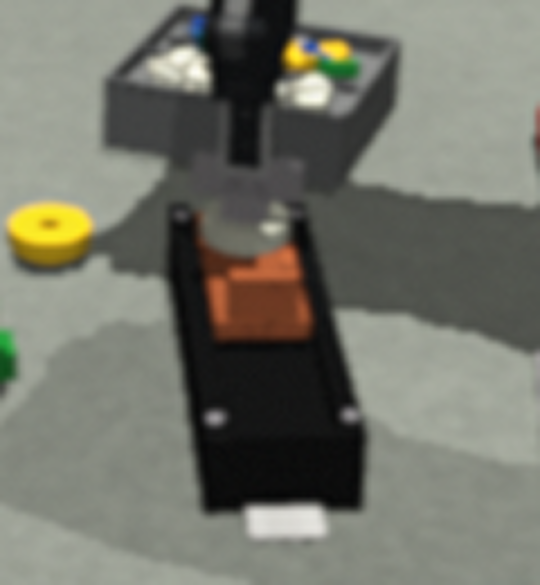

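```bash
python3 - <<'E'
from h import *
s=read_state();T=Rr.from_quat(s['ee_rot']).as_matrix()
for n in ['w2','w3']:
    c,im,d=load(n);P=cloud(c,d)
    for v in range(190,300,6):
        us=(238,246,250,255,262,268,274,280) if n=='w3' else (185,195,205,212,262,312,319,330)
        print(v,[tuple(((P[v,u]-s['tool_pos'])@T*1000).round().astype(int)) for u in us])
    print()
c,im,d=load('s3');P=cloud(c,d)
Q=P[185:205,275:300]; print(((Q-s['tool_pos'])@T*1000).round()[::2,::3].astype(int).tolist())
i=cv2.imread('pics/w3.png')[170:320,190:330]; cv2.imwrite('pics/w3z.png',cv2.resize(i,None,fx=4,fy=4,interpolation=cv2.INTER_CUBIC))
E
```

```text
190 [(np.int64(19), np.int64(-50), np.int64(42)), (np.int64(20), np.int64(-42), np.int64(39)), (np.int64(20), np.int64(-36), np.int64(39)), (np.int64(20), np.int64(-31), np.int64(39)), (np.int64(20), np.int64(0), np.int64(39)), (np.int64(18), np.int64(33), np.int64(44)), (np.int64(10), np.int64(43), np.int64(72)), (np.int64(10), np.int64(51), np.int64(71))]
196 [(np.int64(16), np.int64(-49), np.int64(39)), (np.int64(16), np.int64(-42), np.int64(38)), (np.int64(16), np.int64(-36), np.int64(38)), (np.int64(16), np.int64(-32), np.int64(38)), (np.int64(24), np.int64(0), np.int64(13)), (np.int64(14), np.int64(33), np.int64(44)), (np.int64(5), np.int64(43), np.int64(71)), (np.int64(5), np.int64(51), np.int64(72))]
202 [(np.int64(12), np.int64(-49), np.int64(39)), (np.int64(12), np.int64(-43), np.int64(39)), (np.int64(10), np.int64(-37), np.int64(44)), (np.int64(11), np.int64(-32), np.int64(42)), (np.int64(24), np.int64(0), np.int64(3)), (np.int64(9), np.int64(34), np.int64(46)), (np.int64(0), np.int64(43), np.int64(71)), (np.int64(0), np.int64(52), np.int64(72))]
208 [(np.int64(6), np.int6
[... 13164 characters left out ...]
4, -6, 14], [-16, 118, 78]], [[35, 98, 79], [13, 3, 27], [5, -9, 20], [-1, -12, 18], [-7, -13, 17], [-10, 9, 28], [-13, 38, 42], [-19, 40, 42], [-17, 111, 79]], [[18, -7, 27], [12, -7, 27], [5, -10, 24], [-1, -12, 23], [-7, -12, 22], [-11, 2, 28], [-18, 3, 28], [-21, 28, 41], [-19, 97, 77]], [[17, -10, 30], [11, -10, 30], [4, -13, 27], [-1, -12, 27], [-7, -12, 26], [-13, -5, 29], [-19, -6, 28], [-21, 24, 43], [-20, 90, 78]], [[16, -14, 33], [10, -18, 30], [4, -18, 29], [-3, -19, 28], [-9, -19, 27], [-14, -13, 29], [-19, -4, 33], [-23, 12, 42], [-22, 79, 77]], [[16, -14, 37], [10, -16, 36], [3, -22, 31], [-3, -21, 31], [-9, -19, 32], [-14, -12, 34], [-19, -5, 37], [-24, 7, 43], [-30, 8, 43]]]
```

View pics/w3z.png

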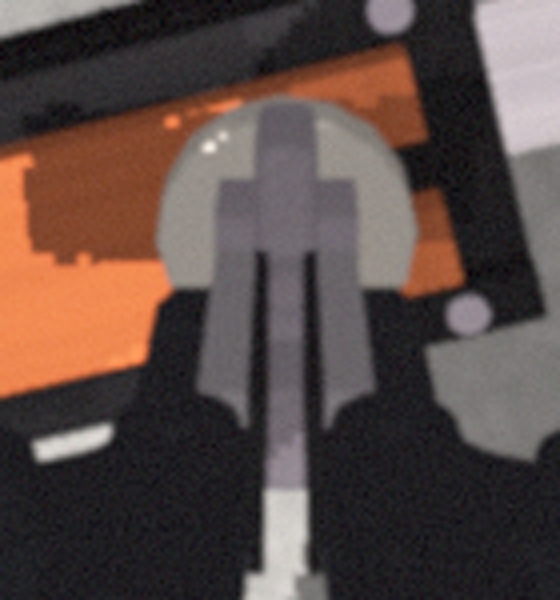

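```bash
python3 - <<'E'
from h import *
c=calibration('wrist');R,t=pose(c)
s=read_state();T=Rr.from_quat(s['ee_rot']).as_matrix()
o=-R.T@t; ct=T.T@(o-s['tool_pos']); A=T.T@R.T; f=K(c); v,u=np.mgrid[0:384,0:512]
for n in ['wrist0','w1','w2','w3']:
    _,im,d=load(n)
    P=np.stack([(u-c['cx'])/f*d,(v-c['cy'])/f*d,d],-1)@A.T+ct
    m=(np.abs(P[...,1])<62)&(P[...,2]<26)&(P[...,2]>-60)&(P[...,0]<14)&(im.max(-1)<100)&(d>.03)
    Q=P[m]; 
    for a,b in[(-62,-1),(1,62)]:
        q=Q[(Q[:,1]>a)&(Q[:,1]<b)&(Q[:,0]>5)]; q=q[np.argsort(-q[:,2])][:60]
        print(n,len(q),q[::8].round().astype(int).tolist())
E
```

```text
wrist0 0 []
wrist0 0 []
w1 0 []
w1 0 []
w2 0 []
w2 0 []
w3 0 []
w3 0 []
```

```bash
python3 - <<'E'
from h import *
c=calibration('wrist');R,t=pose(c)
s=read_state();T=Rr.from_quat(s['ee_rot']).as_matrix()
o=-R.T@t; ct=T.T@(o-s['tool_pos']); A=T.T@R.T; f=K(c); v,u=np.mgrid[0:384,0:512]
for n in ['wrist0','w1','w2','w3']:
    _,im,d=load(n)
    P=1000*(np.stack([(u-c['cx'])/f*d,(v-c['cy'])/f*d,d],-1)@A.T+ct)
    # front edges of pads: x 9..12.5
    m=(np.abs(P[...,1])<62)&(P[...,2]<26)&(P[...,2]>-60)&(P[...,0]<12.5)&(P[...,0]>9)&(d>.03)
    for a,b in[(-62,-1),(1,62)]:
        q=P[m&(P[...,1]>a)&(P[...,1]<b)]; q=q[np.argsort(-q[:,2])][:24]
        print(n,q[::4].round().astype(int).tolist())
E
```

```text
wrist0 [[9, -43, -14], [10, -45, -16], [11, -43, -16], [10, -47, -16], [11, -47, -16], [11, -43, -17]]
wrist0 [[10, 42, -14], [9, 43, -15], [10, 46, -16], [10, 47, -16], [11, 45, -17], [10, 47, -17]]
w1 [[9, -43, -14], [10, -50, -16], [10, -45, -16], [10, -45, -16], [11, -46, -17], [11, -44, -17]]
w1 [[9, 42, -14], [10, 45, -16], [10, 46, -16], [10, 49, -16], [10, 44, -16], [9, 43, -17]]
w2 [[10, -8, 26], [10, -12, 26], [10, -6, 26], [9, -8, 26], [12, -12, 26], [10, -5, 26]]
w2 [[10, 8, 26], [12, 11, 26], [11, 6, 26], [11, 9, 26], [10, 16, 26], [11, 13, 25]]
w3 [[12, -14, 26], [12, -10, 26], [12, -9, 26], [11, -12, 26], [11, -15, 25], [12, -7, 25]]
w3 [[10, 11, 26], [10, 5, 26], [12, 10, 26], [11, 12, 25], [11, 15, 25], [12, 5, 25]]
```

Depth shows the real pad ends about 5 mm behind the reported TCP, not 22 mm ahead of it. The side view agrees, so the pads shut just above the wings without gripping. I'll reopen and go about 25 mm lower in steps, watching the force.

Call:
arm_command --moves '[{"xyz":[0,0,0],"spin":0,"hand":0.6},{"xyz":[0,0,0],"spin":0,"hand":0.45},{"xyz":[0,0,0],"spin":0,"hand":0.45},{"xyz":[0,0,0],"spin":0,"hand":0.45},{"xyz":[0,0,0.1],"spin":0,"hand":0.45},{"xyz":[0,0,0.2],"spin":0,"hand":0.45},{"xyz":[0,0,0.3],"spin":0,"hand":0.45},{"xyz":[0,0,0.4],"spin":0,"hand":0.45},{"xyz":[0,0,0.4],"spin":0,"hand":0.45},{"xyz":[0,0,0.4],"spin":0,"hand":0.45}]'

```text
clock: 4.45
tool_pos: [0.5544, -0.0573, 0.0587]
ee_rot: [1.0, -0.019, -0.0, -0.0]
ft_force: [-0.2, -0.3, 0.1]
grip_width: 0.552
```

```bash
python3 - <<'E'
from h import *
c,im,d=snap('wrist','w4'); go([.5542,-.0573,.049],-2.2)
snap('side','s4')
i=cv2.imread('pics/s4.png')[150:280,230:350]; i=cv2.resize(i,None,fx=4.5,fy=4.5,interpolation=cv2.INTER_CUBIC)
cv2.imwrite('pics/s4z.png',i)
E
```

```text
at [ 0.5545 -0.0573  0.0588] yaw -2.18 units [-0.006  0.001  0.245] spin 0.003066106666887928 f [-0.1  0.1 -0.3] w 0.553 t 4.5
```

View pics/w4.png

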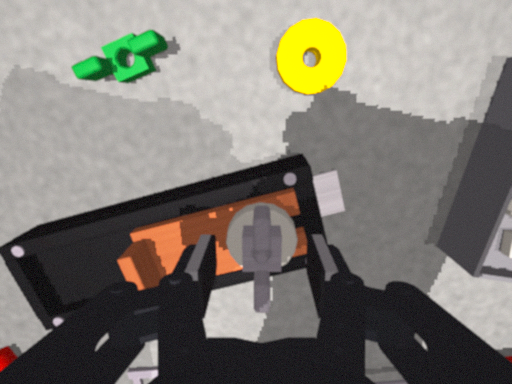

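View pics/s4z.png

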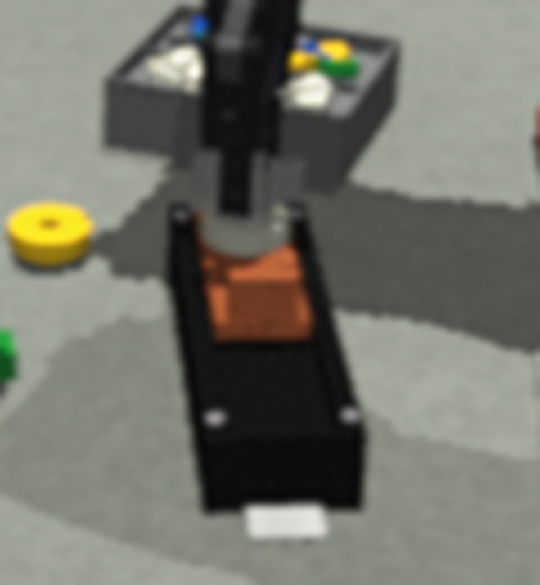

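```bash
python3 - <<'E'
from h import *
c,im,d=load('s4'); P=cloud(c,d); s=read_state(); T=Rr.from_quat(s['ee_rot']).as_matrix()
for v in range(188,202): print(v,im[v,283],((P[v,283]-s['tool_pos'])@T*1000).round(), (P[v,283,2]*1000).round(1))
E
```

```text
188 [14 16 17] [ -3. -38. -27.] 85.9
189 [15 17 18] [ -3. -40. -26.] 84.7
190 [15 17 18] [ -3. -39. -23.] 81.9
191 [16 17 18] [ -3. -38. -21.] 79.5
192 [17 18 19] [ -3. -40. -19.] 78.3
193 [19 21 21] [ -3. -38. -16.] 74.9
194 [17 18 19] [ -3. -37. -14.] 72.4
195 [14 16 16] [ -3. -37. -11.] 70.3
196 [15 16 17] [ -3. -36.  -9.] 67.5
197 [31 31 32] [ -3. -33.  -5.] 63.7
198 [59 60 59] [ -2. -31.  -1.] 60.3
199 [83 84 80] [ -3. -33.   0.] 58.9
200 [96 96 89] [  0. -14.  12.] 46.6
201 [103 103  93] [ -1. -19.  12.] 46.9
```

Two views agree: the tips sit at about z=65 mm with the TCP at 59. I go down 9 mm more and close.

Call:
arm_command --moves '[{"xyz":[0,0,0.12],"spin":0,"hand":0.45},{"xyz":[0,0,0.23],"spin":0,"hand":0.45},{"xyz":[0,0,0.23],"spin":0,"hand":0.6},{"xyz":[0,0,0.23],"spin":0,"hand":0.7},{"xyz":[0,0,0.23],"spin":0,"hand":0.8},{"xyz":[0,0,0.23],"spin":0,"hand":0.9},{"xyz":[0,0,0.23],"spin":0,"hand":0.9},{"xyz":[0,0,0.23],"spin":0,"hand":0.9}]' --squeeze 25

```text
clock: 5.35
tool_pos: [0.5545, -0.0573, 0.0496]
ee_rot: [1.0, -0.019, 0.0, 0.0]
ft_force: [0.8, -0.4, -1.3]
grip_width: 0.425
```

Call:
arm_command --moves '[{"xyz":[0,0,0],"spin":0,"hand":0.9},{"xyz":[0,0,0],"spin":0,"hand":0.9}]'

```text
clock: 5.55
tool_pos: [0.5545, -0.0573, 0.0496]
ee_rot: [1.0, -0.019, 0.0, 0.0]
ft_force: [0.1, 0.3, -0.8]
grip_width: 0.426
```

```bash
python3 - <<'E'
from h import *
snap('wrist','w5'); go([.5542,-.0573,.049],-2.2)
snap('side','s5')
i=cv2.imread('pics/s5.png')[150:280,230:350]; i=cv2.resize(i,None,fx=4.5,fy=4.5,interpolation=cv2.INTER_CUBIC)
cv2.imwrite('pics/s5z.png',i)
E
```

```text
at [ 0.5544 -0.0573  0.0496] yaw -2.18 units [-0.006  0.001  0.015] spin 0.0030614107632137197 f [-0.5  0.3 -1.5] w 0.424 t 5.6
```

View pics/w5.png

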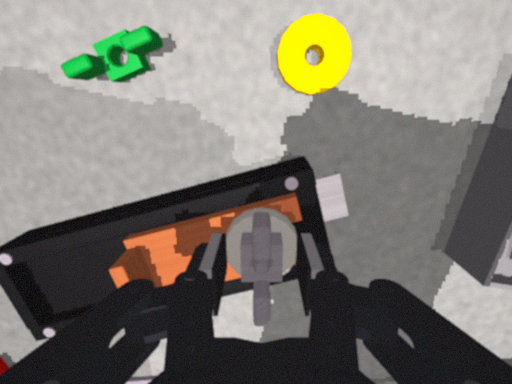

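View pics/s5z.png

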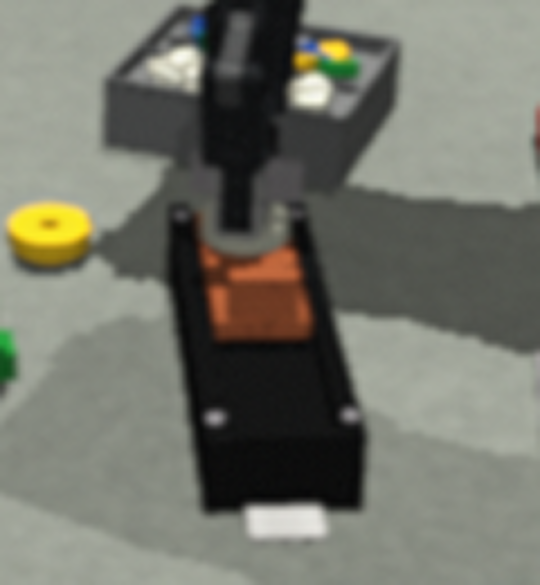

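A reading of 0.425 with the pads beside the washer means they reached the 40 mm flange. The earlier 0.052 was then the 8 mm wing top, so actual gap ≈ reading×85+4, and the tips sit about at TCP height. I reopen, rise 8 mm and grip the hub.

Call:
arm_command --moves '[{"xyz":[0,0,0],"spin":0,"hand":0.45},{"xyz":[0,0,0],"spin":0,"hand":0.45},{"xyz":[0,0,0],"spin":0,"hand":0.45},{"xyz":[0,0,-0.2],"spin":0,"hand":0.45},{"xyz":[0,0,-0.2],"spin":0,"hand":0.6},{"xyz":[0,0,-0.2],"spin":0,"hand":0.8},{"xyz":[0,0,-0.2],"spin":0,"hand":0.95},{"xyz":[0,0,-0.2],"spin":0,"hand":0.95},{"xyz":[0,0,-0.2],"spin":0,"hand":0.95},{"xyz":[0,0,-0.2],"spin":0,"hand":0.95}]' --squeeze 25

```text
clock: 6.65
tool_pos: [0.5547, -0.0573, 0.058]
ee_rot: [1.0, -0.019, 0.0, 0.0]
ft_force: [-0.7, 0.6, 7.4]
grip_width: 0.223
```

Call:
arm_command --moves '[{"xyz":[0,0,-0.1],"spin":0,"hand":0.95},{"xyz":[0,0,-0.3],"spin":0,"hand":0.95},{"xyz":[0,0,-0.5],"spin":0,"hand":0.95},{"xyz":[0,0,-0.8],"spin":0,"hand":0.95},{"xyz":[0,0,-1.2],"spin":0,"hand":0.95},{"xyz":[0,0,-1.6],"spin":0,"hand":0.95},{"xyz":[0,0,-1.8],"spin":0,"hand":0.95}]' --squeeze 30

```text
clock: 7.35
tool_pos: [0.555, -0.0574, 0.1316]
ee_rot: [1.0, -0.019, 0.001, 0.0]
ft_force: [0.3, -0.4, -1.0]
grip_width: 0.226
```

```bash
python3 - <<'E'
from h import *
snap('wrist','w6'); go([.5965-.032,.273-.004,.13],6.4)
snap('side','s6')
i=cv2.imread('pics/s6.png')[120:280,230:350]; i=cv2.resize(i,None,fx=3.5,fy=3.5,interpolation=cv2.INTER_CUBIC)
j=cv2.resize(cv2.imread('pics/w6.png'),None,fx=.75,fy=.75)
o=np.zeros((560,800,3),np.uint8);o[:288,:384]=j;o[:560,384:804]=i[:,:416];cv2.imwrite('pics/c6.png',o)
E
```

```text
at [ 0.5553 -0.0575  0.1321] yaw -2.18 units [-0.081 -8.165  0.047] spin -1.430303299985108 f [0.7 0.6 1.2] w 0.222 t 7.4
```

View pics/c6.png

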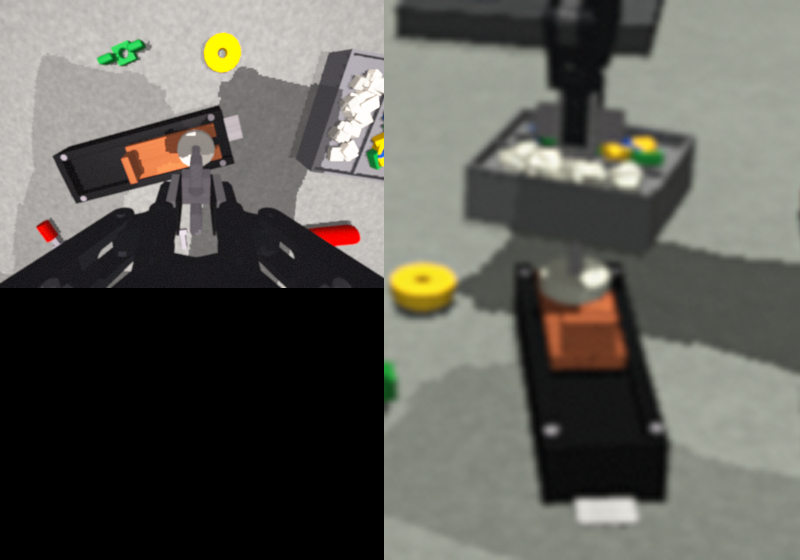

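The nut is in the jaws and the washer is still seated on the stud. Next I carry the nut to the tray.

Call:
arm_command --moves '[{"xyz":[0,-0.6,0],"spin":-0.3,"hand":0.95},{"xyz":[0,-1.4,0],"spin":-0.6,"hand":0.95},{"xyz":[0,-2.4,0],"spin":-0.9,"hand":0.95},{"xyz":[0,-3.4,0],"spin":-1.2,"hand":0.95},{"xyz":[0,-4.4,0],"spin":-1.43,"hand":0.95},{"xyz":[-0.03,-5.4,0],"spin":-1.43,"hand":0.95},{"xyz":[-0.05,-6.4,0],"spin":-1.43,"hand":0.95},{"xyz":[-0.08,-7.2,0],"spin":-1.43,"hand":0.95},{"xyz":[-0.08,-7.8,0],"spin":-1.43,"hand":0.95},{"xyz":[-0.08,-8.17,0],"spin":-1.43,"hand":0.95},{"xyz":[-0.08,-8.17,0],"spin":-1.43,"hand":0.95},{"xyz":[-0.08,-8.17,0],"spin":-1.43,"hand":0.95}]'

```text
clock: 8.65
tool_pos: [0.5761, 0.2055, 0.1295]
ee_rot: [0.995, 0.097, -0.003, -0.018]
ft_force: [-0.7, -0.5, -0.9]
grip_width: 0.222
```

```bash
python3 - <<'E'
from h import *
c,im,d=snap('wrist','w7'); go([.5647,.2694,.015],6.4)
P=cloud(c,d);m=(P[...,2]>.018)&(P[...,2]<.028)&(np.abs(P[...,0]-.597)<.09)&(np.abs(P[...,1]-.273)<.08);print(cv2.minAreaRect((P[m][:,:2]*1000).astype(np.float32)),m.sum())
E
```

```text
at [0.576  0.2057 0.1296] yaw 11.1 units [ 0.034 -1.512  2.921] spin 0.7826203399888337 f [-0.2  0.2 -0.8] w 0.219 t 8.7
((595.2282104492188, 272.2453308105469), (130.02694702148438, 110.5146255493164), 6.484161853790283) 2701
```

View pics/w7.png

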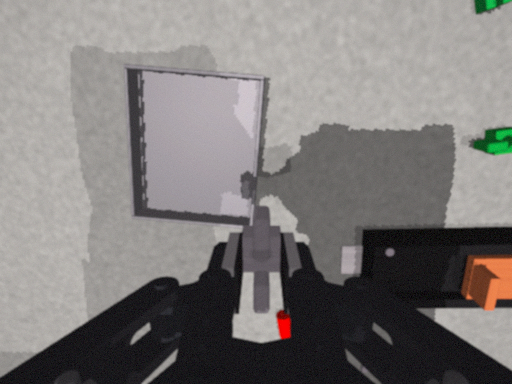

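```bash
python3 - <<'E'
from h import *
s=read_state();print(s['joint_pos'].round(3),s['joint_vel'].round(3),s['ee_rot'].round(4))
E
```

```text
[ 0.193  0.455 -0.036  1.082  0.037  3.141] [-0.001 -0.005 -0.006 -0.    -0.002  0.001] [ 0.9952  0.0966 -0.0026 -0.0181]
```

Joint 6 hit its limit: j6 = j1 + π − yaw, so at the tray the yaw must exceed about 26°. I turn to about 35°, which fits in the tray just as well.

Call:
arm_command --moves '[{"xyz":[0,0,0],"spin":-1,"hand":0.95},{"xyz":[0,0,0],"spin":-2,"hand":0.95},{"xyz":[0,0,0],"spin":-3,"hand":0.95},{"xyz":[0,0,0],"spin":-4,"hand":0.95},{"xyz":[0,0,0],"spin":-4.5,"hand":0.95},{"xyz":[0,0,0],"spin":-4.5,"hand":0.95},{"xyz":[0,0,0],"spin":-4.5,"hand":0.95}]'

```text
clock: 9.4
tool_pos: [0.5759, 0.2057, 0.1297]
ee_rot: [0.945, 0.326, 0.002, -0.018]
ft_force: [-0.5, 0.8, -0.6]
grip_width: 0.221
```

```bash
python3 - <<'E'
from h import *
s=read_state();print(s['joint_pos'].round(3),s['ee_rot'].round(4))
go([.5952-.032,.2722-.0036,.015],35)
E
```

```text
[ 0.193  0.454 -0.036  1.082  0.036  2.671] [ 0.9454  0.3255  0.0018 -0.0181]
at [0.5759 0.2057 0.1297] yaw 37.98 units [ 0.673 -1.34   2.923] spin 0.49749642857142834 f [-0.5  0.8 -0.6] w 0.221 t 9.4
```

```bash
python3 - <<'E'
from h import *
go([.5717,.2575,.1297],38)
go([.5717,.2575,.016],38)
E
```

```text
at [0.5759 0.2057 0.1297] yaw 37.98 units [ 0.714 -1.085  0.046] spin -0.0025035714285716417 f [-0.5  0.8 -0.6] w 0.221 t 9.4
at [0.5759 0.2057 0.1297] yaw 37.98 units [ 0.67  -0.991  2.887] spin -0.0025035714285716417 f [-0.5  0.8 -0.6] w 0.221 t 9.4
```

Call:
arm_command --moves '[{"xyz":[0.35,-0.5,0.02],"spin":0,"hand":0.95},{"xyz":[0.71,-1.08,0.05],"spin":0,"hand":0.95},{"xyz":[0.71,-1.08,0.4],"spin":0,"hand":0.95},{"xyz":[0.7,-1.06,1.0],"spin":0,"hand":0.95},{"xyz":[0.69,-1.04,1.6],"spin":0,"hand":0.95},{"xyz":[0.68,-1.02,2.2],"spin":0,"hand":0.95},{"xyz":[0.67,-1,2.5],"spin":0,"hand":0.95},{"xyz":[0.67,-0.99,2.7],"spin":0,"hand":0.95},{"xyz":[0.67,-0.99,2.8],"spin":0,"hand":0.95},{"xyz":[0.67,-0.99,2.86],"spin":0,"hand":0.95},{"xyz":[0.67,-0.99,2.86],"spin":0,"hand":0.95}]'

```text
clock: 10.5
tool_pos: [0.5719, 0.2578, 0.0175]
ee_rot: [0.945, 0.327, 0.002, -0.018]
ft_force: [-0.8, 0.2, -1.1]
grip_width: 0.225
```

```bash
python3 - <<'E'
from h import *
go([.5717,.2575,.016],38)
snap('side','s8')
i=cv2.imread('pics/s8.png')[240:370,160:300]; cv2.imwrite('pics/s8z.png',cv2.resize(i,None,fx=4.5,fy=4.5,interpolation=cv2.INTER_CUBIC))
E
```

```text
at [0.5719 0.2578 0.0175] yaw 38.11 units [-0.009  0.005  0.036] spin 0.017764716423518696 f [-0.8  0.2 -1.1] w 0.225 t 10.5
```

View pics/s8z.png

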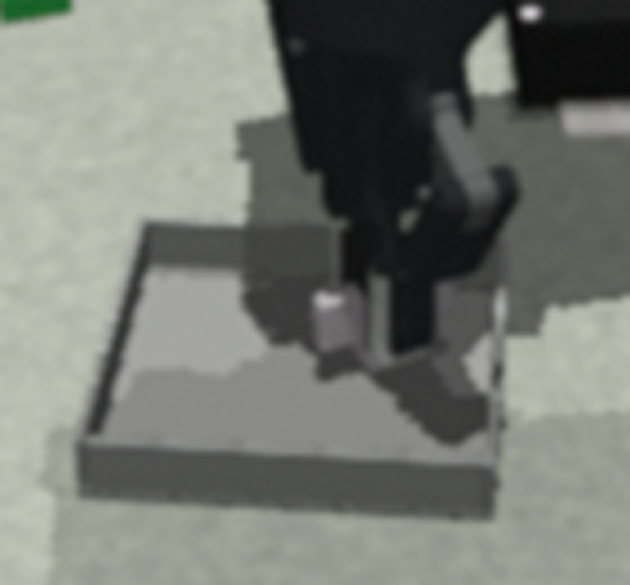

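Call:
arm_command --moves '[{"xyz":[0,0,0.08],"spin":0,"hand":0.95},{"xyz":[0,0,0.1],"spin":0,"hand":0.95},{"xyz":[0,0,0.1],"spin":0,"hand":0.7},{"xyz":[0,0,0.1],"spin":0,"hand":0.6},{"xyz":[0,0,0.1],"spin":0,"hand":0.6},{"xyz":[0,0,0.1],"spin":0,"hand":0.6},{"xyz":[0,0,-0.2],"spin":0,"hand":0.6},{"xyz":[0,0,-0.8],"spin":0,"hand":0.6},{"xyz":[0,0,-1.6],"spin":0,"hand":0.5},{"xyz":[0,0,-2.6],"spin":0,"hand":0.4},{"xyz":[0,0,-3.2],"spin":0,"hand":0.4}]'

```text
clock: 11.65
tool_pos: [0.5733, 0.2533, 0.1488]
ee_rot: [0.945, 0.327, 0.003, -0.018]
ft_force: [-0.2, -0.8, 0.2]
grip_width: 0.603
```

```bash
python3 - <<'E'
from h import *
snap('wrist','w9')
# washer: TCP position; block yaw 13.2
go([.5545,-.0573,.14],13.2)
s=read_state();print(s['joint_pos'].round(3),Rr.from_quat(s['ee_rot']).as_matrix()[:,2])
E
```

```text
at [0.5744 0.2535 0.1518] yaw 38.12 units [-5.193e+00  5.810e+00  5.000e-03] spin 4.152700934141275 f [-1.  -0.5  3.6] w 0.6 t 11.7
[0.269 0.463 0.041 1.141 0.036 2.745] [-0.00168763  0.03735327 -0.9993007 ]
```

View pics/w9.png

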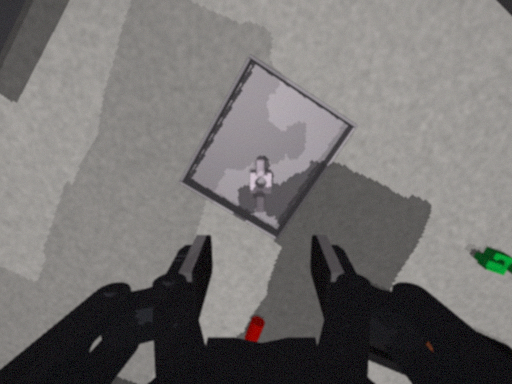

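The nut stands upright in the tray at (261,180), clear of the walls. Back to the stack, keeping yaw at 38° because the washer is round.

Call:
arm_command --moves '[{"xyz":[-0.7,0.8,0],"spin":0,"hand":0.4},{"xyz":[-1.4,1.6,0],"spin":0,"hand":0.4},{"xyz":[-2.1,2.4,0],"spin":0,"hand":0.4},{"xyz":[-2.8,3.2,0],"spin":0,"hand":0.4},{"xyz":[-3.5,4,0],"spin":0,"hand":0.4},{"xyz":[-4.2,4.8,0],"spin":0,"hand":0.4},{"xyz":[-4.8,5.4,0],"spin":0,"hand":0.4},{"xyz":[-5.2,5.8,0],"spin":0,"hand":0.4},{"xyz":[-5.2,5.8,0],"spin":0,"hand":0.4},{"xyz":[-5.2,5.8,0],"spin":0,"hand":0.4}]'

```text
clock: 12.7
tool_pos: [0.5522, -0.0577, 0.1345]
ee_rot: [0.945, 0.326, 0.002, -0.018]
ft_force: [0.8, -0.3, 0.2]
grip_width: 0.605
```

```bash
python3 - <<'E'
from h import *
go([.5545,-.0573,.09],38)
c,im,d=snap('wrist','w10'); go([.5545,-.0573,.045],38)
P=cloud(c,d);H=cv2.cvtColor(im,cv2.COLOR_RGB2HSV)
m=(P[...,2]>.045)&(P[...,2]<.054)&(np.hypot(P[...,0]-.5545,P[...,1]+.0573)<.03)&(H[...,1]<70);print(cv2.minEnclosingCircle((P[m][:,:2]*1000).astype(np.float32)),m.sum(),np.median(P[m][:,2]))
E
```

```text
at [ 0.5522 -0.0577  0.1345] yaw 38.06 units [0.033 0.064 1.112] spin 0.009828833943544169 f [ 0.8 -0.3  0.2] w 0.605 t 12.7
at [ 0.5523 -0.0571  0.1344] yaw 38.12 units [0.006 0.111 2.234] spin 0.01941318849292391 f [-0.3  0.1 -0.4] w 0.602 t 12.75
((554.3797607421875, -57.31621170043945), 19.92388343811035) 1692 0.050026501757178626
```

View pics/w10.png

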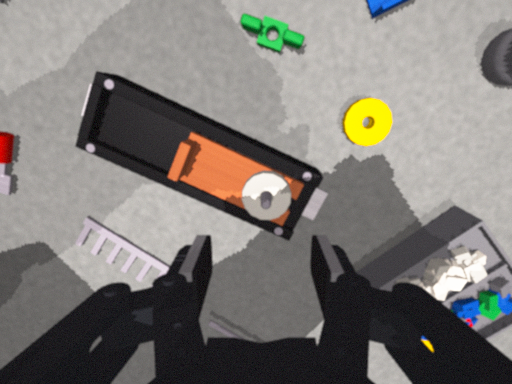

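Call:
arm_command --moves '[{"xyz":[0.02,0.09,0.5],"spin":0,"hand":0.4},{"xyz":[0.02,0.09,1.0],"spin":0,"hand":0.4},{"xyz":[0.02,0.09,1.5],"spin":0,"hand":0.4},{"xyz":[0.01,0.1,1.9],"spin":0,"hand":0.4},{"xyz":[0.01,0.1,2.05],"spin":0,"hand":0.4},{"xyz":[0.01,0.1,2.13],"spin":0,"hand":0.4},{"xyz":[0.01,0.1,2.2],"spin":0,"hand":0.4},{"xyz":[0.01,0.1,2.2],"spin":0,"hand":0.4}]'

```text
clock: 13.55
tool_pos: [0.5545, -0.0571, 0.0463]
ee_rot: [0.945, 0.327, 0.002, -0.018]
ft_force: [-0.8, -0.7, 0.0]
grip_width: 0.601
```

Call:
arm_command --moves '[{"xyz":[0,0,0],"spin":0,"hand":0.5},{"xyz":[0,0,0],"spin":0,"hand":0.55},{"xyz":[0,0,0],"spin":0,"hand":0.65},{"xyz":[0,0,0],"spin":0,"hand":0.7},{"xyz":[0,0,0],"spin":0,"hand":0.7},{"xyz":[0,0,0],"spin":0,"hand":0.7}]' --squeeze 25

```text
clock: 14.15
tool_pos: [0.5547, -0.0574, 0.0468]
ee_rot: [0.945, 0.327, 0.002, -0.018]
ft_force: [-0.8, 1.5, 6.8]
grip_width: 0.442
```

```bash
python3 - <<'E'
from h import *
go([.5545,-.0573,.045],38)
E
```

```text
at [ 0.5547 -0.0574  0.0468] yaw 38.11 units [-0.003 -0.002  0.045] spin 0.018640657873982985 f [-0.8  1.5  6.8] w 0.442 t 14.15
```

Call:
arm_command --moves '[{"xyz":[0,0,-0.1],"spin":0,"hand":0.7},{"xyz":[0,0,-0.3],"spin":0,"hand":0.7},{"xyz":[0,0,-0.5],"spin":0,"hand":0.7},{"xyz":[0,0,-0.7],"spin":0,"hand":0.7},{"xyz":[0,0,-0.9],"spin":0,"hand":0.7},{"xyz":[0,0,-1.2],"spin":0,"hand":0.7},{"xyz":[0,0,-1.5],"spin":0,"hand":0.7},{"xyz":[0,0,-1.9],"spin":0,"hand":0.7},{"xyz":[0,0,-2.2],"spin":0,"hand":0.7},{"xyz":[0,0,-2.2],"spin":0,"hand":0.7}]' --squeeze 30

```text
clock: 15.15
tool_pos: [0.5559, -0.0607, 0.1359]
ee_rot: [0.945, 0.327, 0.003, -0.017]
ft_force: [0.0, -0.1, -0.5]
grip_width: 0.436
```

```bash
python3 - <<'E'
from h import *
c,im,d=snap('wrist','w11')
import math
a=math.radians(6.4);lx,ly=33,14
X=.5952+(lx*math.cos(a)-ly*math.sin(a))/1000;Y=.2722+(lx*math.sin(a)+ly*math.cos(a))/1000;print(X,Y)
go([X,Y,.135],38)
print(read_state()['joint_pos'].round(2))
E
```

```text
0.6264337762814111 0.2897912256310571
at [ 0.5555 -0.0606  0.1348] yaw 38.12 units [ 6.801 -5.79   0.29 ] spin 0.019225747486184257 f [ 0.3 -0.1 -0.1] w 0.437 t 15.2
[-0.27  0.38 -0.15  1.06  0.03  2.2 ]
```

View pics/w11.png

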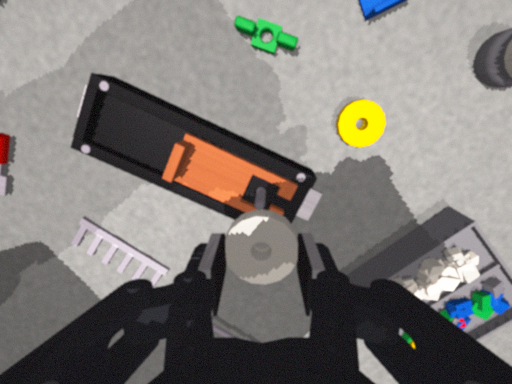

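The washer is in the jaws at (262,248) and the link opening with the bare stud shows at (262,190). Next I carry the washer to the tray.

Call:
arm_command --moves '[{"xyz":[0.5,-0.4,0],"spin":0,"hand":0.7},{"xyz":[1.3,-1.1,0.05],"spin":0,"hand":0.7},{"xyz":[2.1,-1.8,0.1],"spin":0,"hand":0.7},{"xyz":[2.9,-2.5,0.1],"spin":0,"hand":0.7},{"xyz":[3.7,-3.2,0.15],"spin":0,"hand":0.7},{"xyz":[4.5,-3.9,0.2],"spin":0,"hand":0.7},{"xyz":[5.3,-4.6,0.2],"spin":0,"hand":0.7},{"xyz":[6,-5.2,0.25],"spin":0,"hand":0.7},{"xyz":[6.5,-5.6,0.28],"spin":0,"hand":0.7},{"xyz":[6.8,-5.78,0.29],"spin":0,"hand":0.7},{"xyz":[6.8,-5.78,0.29],"spin":0,"hand":0.7},{"xyz":[6.8,-5.78,0.29],"spin":0,"hand":0.7}]'

```text
clock: 16.4
tool_pos: [0.6258, 0.2893, 0.1334]
ee_rot: [0.945, 0.327, 0.001, -0.018]
ft_force: [0.7, 0.2, -0.9]
grip_width: 0.436
```

```bash
python3 - <<'E'
from h import *
c,im,d=snap('wrist','w12')
go([.6264,.2898,.020],38)
print(read_state()['joint_pos'].round(2))
E
```

```text
at [0.6259 0.2889 0.1337] yaw 38.1 units [-0.016  0.084  2.842] spin 0.015932893625991557 f [ 0.9 -0.3 -0.8] w 0.436 t 16.45
[0.3  0.58 0.21 1.19 0.04 2.78]
```

View pics/w12.png

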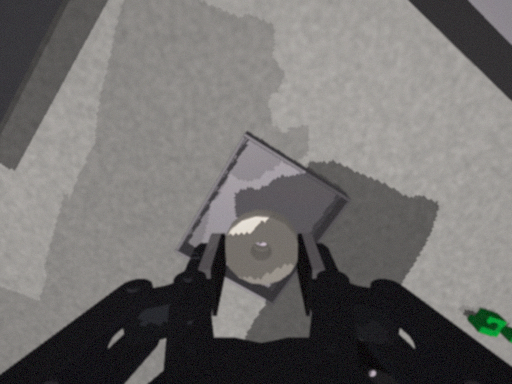

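```bash
python3 - <<'E'
from h import *
go([.6192,.2829,.1337],38)
go([.6192,.2829,.0205],38)
E
```

```text
at [0.6259 0.2889 0.1337] yaw 38.1 units [-0.223  0.014 -0.003] spin 0.015932893625991557 f [ 0.9 -0.3 -0.8] w 0.436 t 16.45
at [0.6259 0.2889 0.1337] yaw 38.1 units [-0.263  0.109  2.825] spin 0.015932893625991557 f [ 0.9 -0.3 -0.8] w 0.436 t 16.45
```

Call:
arm_command --moves '[{"xyz":[-0.22,0.01,0],"spin":0,"hand":0.7},{"xyz":[-0.23,0.03,0.5],"spin":0,"hand":0.7},{"xyz":[-0.24,0.05,1.2],"spin":0,"hand":0.7},{"xyz":[-0.25,0.08,1.8],"spin":0,"hand":0.7},{"xyz":[-0.26,0.1,2.3],"spin":0,"hand":0.7},{"xyz":[-0.26,0.11,2.6],"spin":0,"hand":0.7},{"xyz":[-0.26,0.11,2.75],"spin":0,"hand":0.7},{"xyz":[-0.26,0.11,2.82],"spin":0,"hand":0.7},{"xyz":[-0.26,0.11,2.82],"spin":0,"hand":0.7}]'

```text
clock: 17.35
tool_pos: [0.62, 0.2837, 0.0216]
ee_rot: [0.945, 0.327, 0.002, -0.018]
ft_force: [-0.0, -0.5, -0.3]
grip_width: 0.434
```

```bash
python3 - <<'E'
from h import *
go([.6192,.2829,.0205],38)
E
```

```text
at [0.62   0.2837 0.0216] yaw 38.11 units [-0.028  0.004  0.028] spin 0.018412517297913194 f [-0.  -0.5 -0.3] w 0.434 t 17.35
```

Release the washer, opening only a little, then rise.

Call:
arm_command --moves '[{"xyz":[-0.02,0,0.05],"spin":0,"hand":0.7},{"xyz":[-0.02,0,0.05],"spin":0,"hand":0.5},{"xyz":[-0.02,0,0.05],"spin":0,"hand":0.45},{"xyz":[-0.02,0,0.05],"spin":0,"hand":0.45},{"xyz":[-0.02,0,0.05],"spin":0,"hand":0.45},{"xyz":[-0.02,0,-0.3],"spin":0,"hand":0.45},{"xyz":[-0.02,0,-0.8],"spin":0,"hand":0.45},{"xyz":[-0.02,0,-1.6],"spin":0,"hand":0.5},{"xyz":[-0.02,0,-2.6],"spin":0,"hand":0.6},{"xyz":[-0.02,0,-3.2],"spin":0,"hand":0.8},{"xyz":[-0.02,0,-3.2],"spin":0,"hand":1}]'

```text
clock: 18.45
tool_pos: [0.6217, 0.2791, 0.1528]
ee_rot: [0.945, 0.327, 0.005, -0.018]
ft_force: [0.6, -0.5, 0.4]
grip_width: 0.068
```

```bash
python3 - <<'E'
from h import *
c,im,d=snap('wrist','w13')
go([.5384,.0115,.14],38)
E
```

```text
at [0.621  0.2789 0.1506] yaw 38.12 units [-5.755  3.988  0.033] spin 0.019334719788057935 f [ 0.1  0.6 -0.9] w 0.001 t 18.5
```

View pics/w13.png

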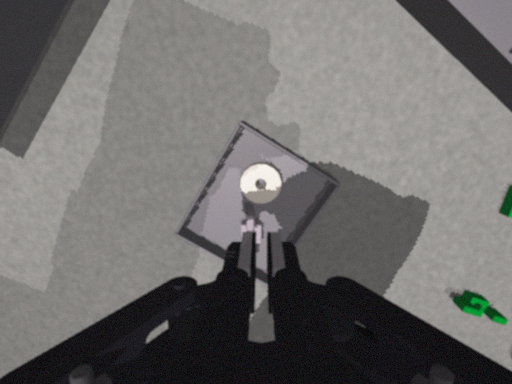

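Both parts lie in the tray: washer flat at (261,183), nut upright at (251,230). Before pushing, I measure the shut finger's outer face in the tool frame.

```bash
python3 - <<'E'
from h import *
c=calibration('wrist');R,t=pose(c)
s=read_state();T=Rr.from_quat(s['ee_rot']).as_matrix()
o=-R.T@t; ct=T.T@(o-s['tool_pos']); A=T.T@R.T; f=K(c); v,u=np.mgrid[0:384,0:512]
_,im,d=load('w13')
P=1000*(np.stack([(u-c['cx'])/f*d,(v-c['cy'])/f*d,d],-1)@A.T+ct)
for vv in range(232,275,3):
    r=P[vv]; m=(r[:,2]<20)&(np.abs(r[:,1])<60)
    q=r[m]; print(vv,(q[:,1].min().round(1),q[:,1].max().round(1),np.median(q[:,2]).round(),q[:,2].max().round(),np.median(q[:,0]).round()) if m.any() else None)
go([.5384,.0115,.14],13.2)
E
```

```text
232 (np.float64(-0.4), np.float64(-0.4), np.float64(-141.0), np.float64(-141.0), np.float64(76.0))
235 (np.float64(-9.5), np.float64(8.8), np.float64(-6.0), np.float64(-5.0), np.float64(11.0))
238 (np.float64(-9.8), np.float64(9.1), np.float64(-9.0), np.float64(-8.0), np.float64(11.0))
241 (np.float64(-9.5), np.float64(9.0), np.float64(-12.0), np.float64(-12.0), np.float64(11.0))
244 (np.float64(-16.0), np.float64(15.2), np.float64(-15.0), np.float64(-7.0), np.float64(11.0))
247 (np.float64(-16.6), np.float64(15.9), np.float64(-17.0), np.float64(-9.0), np.float64(10.0))
250 (np.float64(-16.5), np.float64(16.0), np.float64(-20.0), np.float64(-13.0), np.float64(10.0))
253 (np.float64(-16.8), np.float64(16.2), np.float64(-22.0), np.float64(-14.0), np.float64(10.0))
256 (np.float64(-16.6), np.float64(15.9), np.float64(-21.0), np.float64(1.0), np.float64(8.0))
259 (np.float64(-16.6), np.float64(16.1), np.float64(-27.0), np.float64(1.0), np.float64(10.0))
262 (np.float64(-16.8), np.float64(16.1), np.float64(-31.0), np.float64(1.0), np.float64(10.0))
265 (np.float64(-16.7), np.float64(15.8), np.float64(-30.0), np.float64(0.0), np.float64(9.0))
268 (np.float64(-16.7), np.float64(16.0), np.float64(-36.0), np.float64(-23.0), np.float64(11.0))
271 (np.float64(-16.2), np.float64(15.3), np.float64(-40.0), np.float64(-22.0), np.float64(12.0))
274 (np.float64(-16.9), np.float64(16.2), np.float64(-42.0), np.float64(-22.0), np.float64(12.0))
at [0.621  0.2789 0.1506] yaw 38.12 units [-5.755  3.988  0.033] spin 4.152668053121388 f [ 0.1  0.6 -0.9] w 0.001 t 18.5
```

I'll push with the pads' flat edge (11 mm from the axis): tool x along the channel, yaw 103.2°. The camera then looks at the tab from the front.

```bash
python3 - <<'E'
from h import *
go([.5430,-.0082,.14],103.2)
E
```

```text
at [0.621  0.2789 0.1506] yaw 38.12 units [-5.969  4.446  0.015] spin -10.847331946878612 f [ 0.1  0.6 -0.9] w 0.001 t 18.5
```

Call:
arm_command --moves '[{"xyz":[-0.5,0.4,0],"spin":-1,"hand":1},{"xyz":[-1.2,0.9,0],"spin":-2,"hand":1},{"xyz":[-1.9,1.4,0],"spin":-3,"hand":1},{"xyz":[-2.6,1.9,0],"spin":-4.2,"hand":1},{"xyz":[-3.3,2.4,0],"spin":-5.4,"hand":1},{"xyz":[-4,2.9,0],"spin":-6.6,"hand":1},{"xyz":[-4.7,3.4,0],"spin":-7.8,"hand":1},{"xyz":[-5.3,3.9,0],"spin":-9,"hand":1},{"xyz":[-5.8,4.3,0],"spin":-10,"hand":1},{"xyz":[-5.97,4.45,0],"spin":-10.85,"hand":1},{"xyz":[-5.97,4.45,0],"spin":-10.85,"hand":1},{"xyz":[-5.97,4.45,0],"spin":-10.85,"hand":1}]'

```text
clock: 19.7
tool_pos: [0.5419, -0.0083, 0.1388]
ee_rot: [0.622, 0.783, 0.011, -0.015]
ft_force: [-0.2, -0.8, 0.2]
grip_width: 0.003
```

```bash
cat >> h.py <<'E'
BC=np.array([.5405,.0025]);BY=np.radians(13.2)+np.pi/2
DX=np.array([np.cos(BY),np.sin(BY)]);DY=np.array([-np.sin(BY),np.cos(BY)])
def blk(p): q=np.asarray(p)[...,:2]-BC; return np.stack([q@DX,q@DY],-1)*1000
def tab(fn):
    c,im,d=load(fn);P=cloud(c,d);H=cv2.cvtColor(im,cv2.COLOR_RGB2HSV);b=blk(P);Z=P[...,2]
    o=(H[...,0]<15)&(H[...,1]>120)&(H[...,2]>50)&(np.abs(b[...,0])<110)&(np.abs(b[...,1])<40)
    t=o&(Z>.044);zt=np.percentile(Z[t],95) if t.sum() else 0; tt=o&(Z>zt-.003)
    print(fn,'tab top z',round(float(zt),4),'block xy of top',b[tt].mean(0).round(1),'range',b[tt].min(0).round(1),b[tt].max(0).round(1),tt.sum())
    l=o&(Z<.042); print('link z by block x',[(x,round(float(np.median(Z[l&(np.abs(b[...,0]-x)<4)]))*1000 if 0 else float(np.median(Z[l&(np.abs(b[...,0]-x)<4)])*1000),1)) for x in range(-90,95,12) if (l&(np.abs(b[...,0]-x)<4)).sum()>5])
E
python3 - <<'E'
from h import *
c,im,d=snap('wrist','w14'); tab('w14'); tab('w10')
go([.5430,-.0082,.042],103.2)
print('tcp in block',blk(read_state()['tool_pos']))
E
```

```text
w14 tab top z 0.0614 block xy of top [11.8  0.2] range [ -4.3 -14.7] [59.9 15.1] 412
link z by block x [(-54, 37.7), (-42, 38.1), (-30, 38.1), (-18, 38.1), (-6, 37.9), (6, 37.9), (18, 35.2)]
w10 tab top z 0.0611 block xy of top [ 9.7 -0. ] range [  5.8 -14.6] [14.  15.6] 437
link z by block x [(-90, 30.9), (-78, 38.0), (-66, 35.0), (-54, 37.2), (-42, 38.1), (-30, 38.1), (-18, 38.1), (-6, 38.1), (6, 38.1), (18, 25.1)]
at [ 0.5421 -0.008   0.139 ] yaw 103.11 units [-0.1    0.023  2.422] spin -0.015498703199687233 f [-1.5 -0.   0.5] w 0.001 t 19.75
tcp in block [-10.57223339   0.83442156]
```

View pics/w14.png

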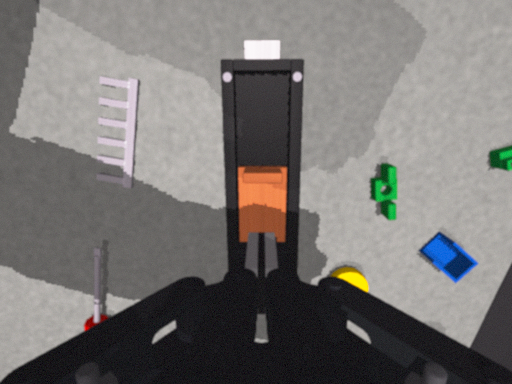

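The pads are centred behind the tab (tab at (262,176), pads at (262,240)). I go down behind it.

Call:
arm_command --moves '[{"xyz":[-0.1,0.02,0.6],"spin":0,"hand":1},{"xyz":[-0.1,0.02,1.2],"spin":0,"hand":1},{"xyz":[-0.1,0.02,1.7],"spin":0,"hand":1},{"xyz":[-0.1,0.02,2.1],"spin":0,"hand":1},{"xyz":[-0.1,0.02,2.3],"spin":0,"hand":1},{"xyz":[-0.1,0.02,2.38],"spin":0,"hand":1},{"xyz":[-0.1,0.02,2.38],"spin":0,"hand":1},{"xyz":[-0.1,0.02,2.38],"spin":0,"hand":1}]'

```text
clock: 20.55
tool_pos: [0.5436, -0.0089, 0.0448]
ee_rot: [0.621, 0.784, 0.012, -0.014]
ft_force: [0.2, 0.4, -0.3]
grip_width: -0.003
```

```bash
python3 - <<'E'
from h import *
c,im,d=snap('wrist','w15'); tab('w15')
s=read_state();print('tcp in block',blk(s['tool_pos']))
for x in (10,30,60,75):
    p=BC+DX*(x-11-4-0)/1000; 
    print(x,end=' ');go([p[0],p[1],.044],103.2)
E
```

```text
w15 tab top z 0.061 block xy of top [11.   0.1] range [ -5.8 -14.4] [59.1 15.2] 1148
link z by block x [(-30, 34.4), (-18, 38.0), (-6, 38.0), (6, 38.0), (18, 36.1)]
tcp in block [-11.82377079  -0.39238369]
10 at [ 0.5436 -0.0089  0.0448] yaw 103.23 units [ 0.17  -0.01   0.027] spin 0.004382268023817915 f [-0.7  1.   1. ] w 0.001 t 20.6
30 at [ 0.5436 -0.0089  0.0448] yaw 103.23 units [ 0.669 -0.01   0.045] spin 0.004382268023817915 f [-0.7  1.   1. ] w 0.001 t 20.6
60 at [ 0.5436 -0.0089  0.0448] yaw 103.23 units [ 1.419 -0.009  0.072] spin 0.004382268023817915 f [-0.7  1.   1. ] w 0.001 t 20.6
75 at [ 0.5436 -0.0089  0.0448] yaw 103.23 units [ 1.794 -0.009  0.086] spin 0.004382268023817915 f [-0.7  1.   1. ] w 0.001 t 20.6
```

View pics/w15.png

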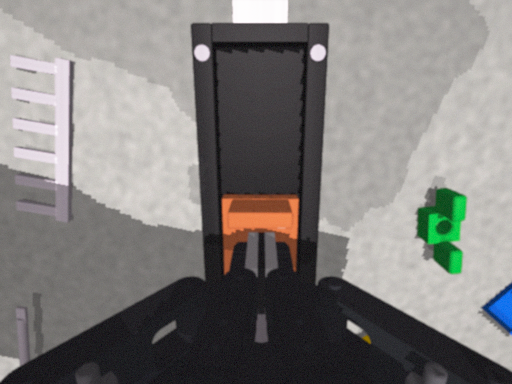

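Call:
arm_command --moves '[{"xyz":[0.08,-0.01,0.02],"spin":0,"hand":1},{"xyz":[0.14,-0.01,0.04],"spin":0,"hand":1},{"xyz":[0.22,-0.01,0.05],"spin":0,"hand":1},{"xyz":[0.3,-0.01,0.06],"spin":0,"hand":1},{"xyz":[0.38,-0.01,0.06],"spin":0,"hand":1},{"xyz":[0.46,-0.01,0.07],"spin":0,"hand":1},{"xyz":[0.54,-0.01,0.07],"spin":0,"hand":1},{"xyz":[0.62,-0.01,0.08],"spin":0,"hand":1},{"xyz":[0.7,-0.01,0.08],"spin":0,"hand":1},{"xyz":[0.78,-0.01,0.08],"spin":0,"hand":1},{"xyz":[0.84,-0.01,0.08],"spin":0,"hand":1},{"xyz":[0.9,-0.01,0.08],"spin":0,"hand":1}]'

```text
clock: 21.8
tool_pos: [0.5344, 0.0264, 0.0423]
ee_rot: [0.621, 0.784, 0.011, -0.014]
ft_force: [0.1, -0.9, -0.1]
grip_width: 0.003
```

```bash
python3 - <<'E'
from h import *
c,im,d=snap('wrist','w16'); tab('w16')
s=read_state();print('tcp in block',blk(s['tool_pos']));go([.5,.1,.044],103.2)
E
```

```text
w16 tab top z 0.0558 block xy of top [41.1  0. ] range [ 12.  -14.5] [95.4 15.1] 1052
link z by block x [(-18, 38.3), (6, 27.3), (18, 34.4), (30, 33.4), (42, 32.0)]
tcp in block [24.89585253  0.56208374]
at [0.5343 0.0266 0.0423] yaw 103.24 units [ 1.982 -0.414  0.03 ] spin 0.006783699262996379 f [ 0.9 -0.3 -1.2] w 0.001 t 21.85
```

View pics/w16.png

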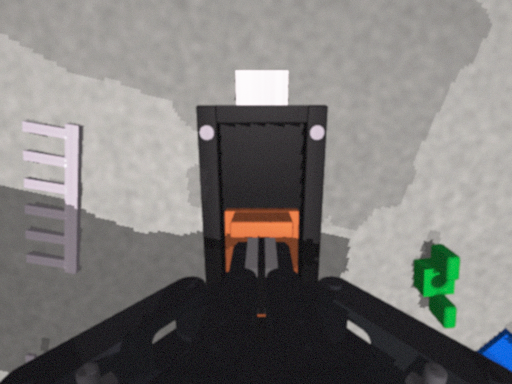

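The link slides and its front has dipped (tab top at z 56, block x≈41). I push on.

Call:
arm_command --moves '[{"xyz":[0.08,0,0.0],"spin":0,"hand":1},{"xyz":[0.16,0,0.01],"spin":0,"hand":1},{"xyz":[0.24,0.01,0.01],"spin":0,"hand":1},{"xyz":[0.32,0.01,0.02],"spin":0,"hand":1},{"xyz":[0.4,0.01,0.02],"spin":0,"hand":1},{"xyz":[0.48,0.01,0.02],"spin":0,"hand":1},{"xyz":[0.56,0.01,0.03],"spin":0,"hand":1},{"xyz":[0.64,0.01,0.03],"spin":0,"hand":1},{"xyz":[0.72,0.01,0.03],"spin":0,"hand":1},{"xyz":[0.8,0.01,0.04],"spin":0,"hand":1},{"xyz":[0.87,0.01,0.04],"spin":0,"hand":1},{"xyz":[0.93,0.01,0.04],"spin":0,"hand":1}]'

```text
clock: 23.05
tool_pos: [0.5262, 0.0628, 0.042]
ee_rot: [0.621, 0.784, 0.011, -0.014]
ft_force: [1.0, -2.8, 1.7]
grip_width: -0.002
```

```bash
python3 - <<'E'
from h import *
c,im,d=snap('wrist','w17'); tab('w17')
s=read_state();print('tcp in block',blk(s['tool_pos']));go([.5,.1,.044],103.2)
E
```

```text
w17 tab top z 0.0552 block xy of top [77.7 -0.3] range [ 67.7 -15. ] [82.  14.6] 1068
link z by block x [(42, 24.6), (54, 33.6), (66, 32.8), (78, 31.9)]
tcp in block [62.20903607  0.18521911]
at [0.5261 0.063  0.042 ] yaw 103.24 units [ 1.051 -0.424 -0.01 ] spin 0.007146339292698182 f [ 1.  -1.8  1.3] w -0.002 t 23.1
```

Call:
arm_command --moves '[{"xyz":[0.04,0,0],"spin":0,"hand":1},{"xyz":[0.08,0,0],"spin":0,"hand":1},{"xyz":[0.11,0,0],"spin":0,"hand":1},{"xyz":[0.14,0,0],"spin":0,"hand":1},{"xyz":[0.14,0,0],"spin":0,"hand":1},{"xyz":[0.14,0,0],"spin":0,"hand":1}]'

```text
clock: 23.7
tool_pos: [0.5249, 0.0681, 0.0422]
ee_rot: [0.621, 0.784, 0.011, -0.015]
ft_force: [-0.3, -0.8, -0.2]
grip_width: 0.001
```

```bash
python3 - <<'E'
from h import *
c,im,d=snap('wrist','w18'); tab('w18')
s=read_state();print('tcp in block',blk(s['tool_pos']),s['ft_force'])
E
```

```text
w18 tab top z 0.0551 block xy of top [83.  -0.3] range [ 73.2 -14.8] [87.3 14.8] 1060
link z by block x [(54, 31.8), (66, 32.0), (78, 31.9), (90, 33.7)]
tcp in block [67.35333855  0.18876278] [-0.17758482  0.09827434 -0.66806799]
```

View pics/w18.png

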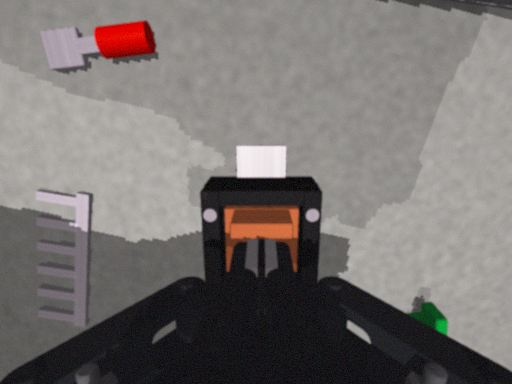

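The link top now reads 32 mm along its visible length with the tab at x=83, so it looks flat in the pocket. I back off, rise and move aside to check.

Call:
arm_command --moves '[{"xyz":[-0.1,0,0],"spin":0,"hand":1},{"xyz":[-0.2,0,0],"spin":0,"hand":1},{"xyz":[-0.2,0,-0.6],"spin":0,"hand":1},{"xyz":[-0.2,0,-1.5],"spin":0,"hand":1},{"xyz":[-0.5,0,-2.5],"spin":0,"hand":1},{"xyz":[-1.5,0,-3.2],"spin":0,"hand":1},{"xyz":[-2.5,0,-3.6],"spin":0,"hand":1},{"xyz":[-3,0,-3.6],"spin":0,"hand":1},{"xyz":[-3,0,-3.6],"spin":0,"hand":1},{"xyz":[-3,0,-3.6],"spin":0,"hand":1}]'

```text
clock: 24.75
tool_pos: [0.5535, -0.0542, 0.1815]
ee_rot: [0.621, 0.783, 0.011, -0.015]
ft_force: [-0.2, 0.3, 0.0]
grip_width: 0.001
```

```bash
python3 - <<'E'
from h import *
snap('wrist','w19'); tab('w19'); snap('scene','sc19'); snap('side','s19')
a=cv2.imread('pics/sc19.png')[130:290,60:440]; b=cv2.imread('pics/s19.png')[150:370,150:390]
o=np.zeros((600,800,3),np.uint8); a=cv2.resize(a,(700,295));b=cv2.resize(b,(330,302));o[:295,:700]=a;o[297:599,:330]=b
w=cv2.resize(cv2.imread('pics/w19.png'),(400,300));o[298:598,350:750]=w
cv2.imwrite('pics/c19.png',o)
E
```

```text
w19 tab top z 0.3253 block xy of top [12.6  0.3] range [12.6  0.3] [12.6  0.3] 33
link z by block x [(-6, 31.9), (6, 32.1), (18, 31.8), (30, 32.1), (42, 32.1), (54, 32.1), (66, 32.1), (78, 32.3), (90, 35.1)]
```

View pics/c19.png

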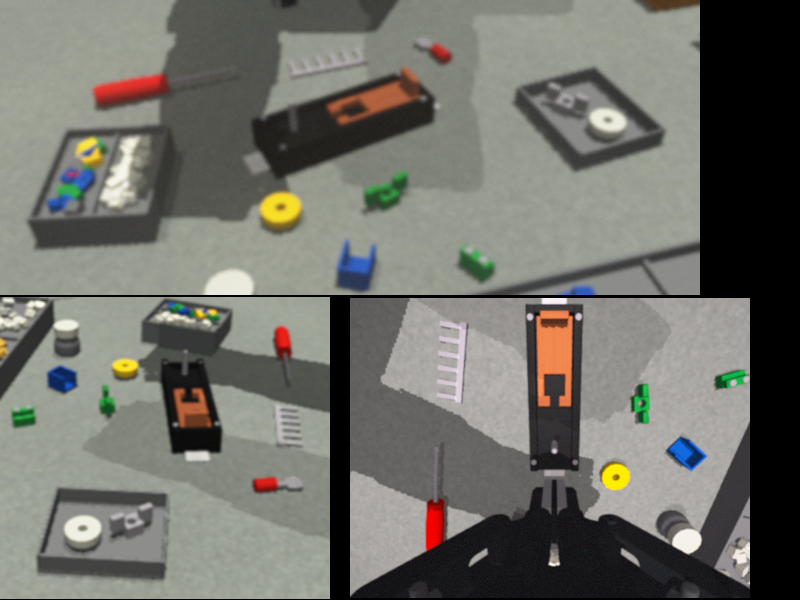

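All the views agree: the link top is at 32 mm from x=-6 to 78 (flat in the pocket), and nut and washer are in the tray. The bystanders and look-alikes show no visible change, and the arm is clear. I hand in.

```bash
python3 - <<'E'
from h import *
print(workorder.hand_in())
E
```

```text
the job is handed in; nothing more can be done
None
```

The isolating link is open and the job is handed in at about 25 s of the 62 s allowed. I lifted the wing nut off first and put it in the tray, then the white washer. Then I pushed the copper link by its tab along the channel until it dropped into the pocket.

**Last checks**
- **Link:** its top measured about 32 mm above the bench from x = -6 to 78 on the block, so it lies flat. The tab was at x = 83, a travel of 73 mm.
- **Tray:** the nut stands upright and the washer lies flat, both clear of the walls.
- **Everything else:** the bystanders, look-alikes and stock bin show no visible change. The arm was clear of everything, and the highest force I read was about 8 N, in readings taken between moves.

**What disagreed or went wrong**
- **Fingertips:** the fingertips stood roughly level with the reported tool point, not 22 mm ahead of it. My first close therefore only reached the tops of the nut's wings. My second went too low and gripped the washer's flange, without lifting it. The third took the nut by its hub.
- **Last joint:** it reached its range limit on the way to the tray. The arm stopped there with the tool tilted about 2°, and I turned to another heading. The tilt stayed for the rest of the job without visible effect.
- **Final tab reading:** the height check on the tab in the last wrist picture failed, picking up a stray point. I relied on the reading from just before backing off (top at 55 mm, expected 54) and on the pictures.

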